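# Close the cradle clamp and offer up the upper mould half

### The arm

A 7-joint arm with a two-finger parallel gripper is mounted at the origin on the work surface. World frame = base frame: x ahead of the robot, y to its left, z up, the work surface at z = 0. Lengths are in m, angles in rad, forces in N, time in s.
With the tool pointing down it reaches from about 0.4 to 0.85 m from the base axis. Payload 10.4 kg.
Tool frame: the origin (TCP) lies between the finger pads; the fingertips stand ahead of it and the grasp point (between the pads) lies 3 mm ahead of it (r.tips_ahead is the z of the fingertips in the tool frame, in m); z points along the fingers, y is the line along which they close (so a half turn about z gives the same grasp; the last joint's range is limited). The gripper opens to 87 mm and grips with 3 to 60 N. Pads are 19 mm wide; open, the fingers measure 117 mm over their backs; the gripper's body (75 mm by 190 mm) begins 51 mm behind the grasp point.
Start: joints at [-1.196, 0.332, -0.065, 1.46, 0.022, 1.35, -0.088], TCP at [0.242, 0.576, 0.245] pointing down, gripper open.
Joint ranges: [-2.6, 2.6], [-0.5, 2.12], [-1.47, 1.34], [0.16, 2.42], [-1.27, 4.41], [0.06, 2.06], [-2.6, 2.6]. Speed limits (rad/s): [2.22, 2.22, 2.79, 2.79, 3.14, 3.14, 3.14].

### API

Orientations are given as a unit quaternion [x, y, z, w].
In Python, from bench import telemetry, camera, get_calibration, r gives the robot as it stands.
- The arm moves only by the tool drive_tool, never from a script. Its argument "series" is one flat list of numbers, 7 for each row, row after row: the turn, a rotation vector about the tool's x, y, z in units of 5 degrees (1.0 is 5 degrees), then the shift along the tool's x, y, z in units of 40 mm (1.0 is 40 mm), then the opening, from -1 (shut) to 1 (fully open). A call has 1 to 10 rows; each row is the pose to reach, as a shift and turn from the pose commanded when the call began, along the tool's axes at that moment; what a row does not reach only later rows make up. A row lasts 1/12 s, in which the tool goes at most 41.7 mm and 7.16 degrees, less where a joint would pass 70% of its speed; a pose out of reach is approached as far as the arm can. A call with a gripper value outside its range is refused whole. The fingers move at their own pace and stop on an object; "grip_force" is the grip in N (left out, the last holds). Time passes only in rows, so rows that repeat a pose let the fingers close. It gives the time, the measured TCP pose, the force, the opening and the grip force at its end, in the units of the state.
- telemetry.read_state(): the state, without advancing time (a new reading comes with each control period).
- camera(name): name is "scene" or "top"; returns the picture (400x640x3 uint8, red, green, blue); there is no depth.
- get_calibration(name): a dict with "fovy" (degrees; the focal length in pixels is half the picture's height over the tangent of half this angle, whatever the lens; pixels are square), "cx", "cy" (the principal point, pixels), "xyz" and "rotation" of the camera in the world. Camera axes: x right, y up, looking along -z (the intrinsics and any distortion apply to the point x, -y, -z); pixel columns grow to the right and rows downward; lengths in m; the calibration is good to about 2 mm. A picture is of the moment at which its call begins. get_calibration takes no time and is no camera call.
- r.close_job(): hands the job in; it is judged then, once.
The state is a dict: "time": time; "joint_positions": joint angles; "joint_vel": joint speeds; "joint_torque": joint torques, N m; "ee_pos": TCP position; "eef_rot": TCP orientation; "ft_force": force on the tool from outside, world axes, zero at the start; "torque": the same for the moment, N m; "width": finger opening in m; "grip_force": force on a finger pad.
Only numpy, scipy, OpenCV 4.12 (cv2) and the standard library are available. Lean on these libraries where they do the work, as an engineer would, in place of code of your own. Each camera call takes 0.05 s, during which the arm holds its last target. There are 200 camera calls.

### The job

The lower half of a plaster mould is already loaded in its wooden cradle: first swing the cradle's hold-down bar right down over the ledge of the lower half. Then pick up the matching upper half (the one with the pouring notch), carry it over the drying plank without disturbing the figures, and hold it level about 12 mm above the face of the lower half, notch over notch and sockets over pins, so that the maker can check the match. Never let the two halves touch, leave everything else where it is, and finish still holding the upper half there in the gripper.

Things in the scene. Friction and masses are not known exactly. Their poses are not given: they have to be found in the camera images.
- cradle: Wooden cradle fixed to the bench, a board 180 x 110 x 12 mm with 10 mm high stops round the lower mould half. Origin on the bench under the centre of the lower half's 110 x 60 mm face; x along the mould towards its notch, y across, z up. The board spans x -110 to +70 mm, y -55 to +55 mm.
- clamp (a joint): Angle of the hold-down bar (rad): 0 = down flat across the ledge, against its stop; grows as the bar lifts, up to 1.3. Stiff hinge (about 0.25 N m): it stays where it is left. The hinge line is parallel to the cradle's x axis; raising the angle turns the bar from the cradle's +y direction up towards +z.
- clamp_hinge (a point): Hinge axis of the hold-down bar, at cradle (-70, -45, +38) mm.
- clamp_handle (a point): Grip point on the bar's free end, a round wooden handle 16 mm thick, 55 mm long. 130 mm from the hinge axis, 20 mm from the free end; with the bar down at cradle (-70, +85, +38) mm, clear of the board. The bar is steel, 16 x 10 mm. The handle can be pinched from above, fingers closing along the cradle's x axis, and led round the arc.
- lower_half: Lower plaster half, loose between the cradle's stops (1 to 2 mm play), axes parallel to the cradle's. Block 110 x 60 x 36 mm, its top is the face; origin at its underside's centre, 12 mm above the bench. Pouring notch 20 wide, 15 deep in the +x end; ledge 30 long, 20 high beyond the -x end, for the bar. Cavity 46 x 28 in the face, two pins 10 wide, 6 high. The lowered bar lies below the face.
- pin_a (a point): Root of the pin near the notch: at (+29, 0, +36) mm in the lower half, in the plane of the face.
- pin_b (a point): Root of the other pin: at (-43, 0, +36) mm in the lower half, in the plane of the face.
- upper_half: Matching upper half, loose plaster block 110 x 60 x 40 mm, about 0.28 kg, lying face down on the bench on the robot's right, beside a half of another mould. Origin at the centre of its underside (its face); x along its 110 mm length towards the end with the 20 mm wide, 15 mm deep pouring notch, z up. Grasp it across the 60 mm width. Two round 13 mm sockets in the underside.
- socket_a (a point): Mouth of the socket near the notch, in the underside: at (+29, 0, 0) mm in the upper half. Belongs over pin_a.
- socket_b (a point): Mouth of the other socket, in the underside: at (-43, 0, 0) mm in the upper half. Belongs over pin_b.
- other_half: Half of another mould, to be left alone: plaster, 78 x 60 x 42 mm, no notch, with a 50 x 36 mm raised step on top. Origin at the centre of its underside. It and the upper half may lie either way about, one nearer the robot and one farther.
- plank: Drying plank fixed on the bench, between the cradle and the two loose halves: a board 360 x 60 mm on feet, its top 50 mm above the bench. Origin on the bench under its centre, x along the plank.
- figure0: Terracotta figure standing loose on the plank, 87 mm tall (its head 137 mm above the bench), 42 mm wide at the foot. Origin at the centre of its foot.
- figure1: Second terracotta figure on the plank, 81 mm tall, 44 mm wide. Origin at the centre of its foot.
- figure2: Third terracotta figure on the plank, 79 mm tall, 40 mm wide. Origin at the centre of its foot.
- cup: White plastic cup, 60 mm wide, 65 mm tall, loose, between plank and back. Origin at the centre of its foot.
- brush: Brush 170 mm long lying on the bench towards the back left, loose.
- brick: Terracotta brick 100 x 55 x 45 mm, loose, left of the cradle.
- glaze_jar: Amber glass jar, 56 mm wide, 75 mm tall, loose, on the robot's right.
Things that resemble listed ones, but are neither listed nor needed, are in the scene too. What is shaped like the upper_half but pink or yellow is not meant.

How it is judged:
On the way, in this order (a step that is already met when the one before it is completed fails the run):
1. the hold-down bar is swung right down (value of joint clamp below 0.06 rad), for 0.2 s.
2. the upper half passes above the drying plank (y of upper_half in the frame of plank between -0.06 and 0.06 m and x of upper_half in the frame of plank between -0.2 and 0.2 m and height (world z) of upper_half above 0.08 m), for 0.05 s.
At the end, for the whole second after the job is handed in: Bar down (under 0.06 rad), lower half flat in its cradle; gripper holds the upper half still, sockets within 6 mm sideways of their pins, underside 7 to 20 mm above the lower face and parallel within 0.08 rad, touching neither lower half nor cradle (value of joint clamp below 0.06 rad and horizontal distance between socket_a and pin_a below 0.006 m and horizontal distance between socket_b and pin_b below 0.006 m and z of upper_half in the frame of lower_half between 0.043 and 0.056 m and angle between the z axis of upper_half and the z axis of lower_half, either way round below 0.08 rad and angle between lower_half's own z axis and vertical below 0.05 rad and z of lower_half in the frame of cradle between 0.009 and 0.015 m and horizontal distance between lower_half and cradle below 0.006 m and contact force between the fingers and upper_half above 1 N and contact force between upper_half and lower_half below 0.05 N and contact force between upper_half and cradle below 0.05 N and linear speed of upper_half below 0.02 m/s); the arm keeps its last pose, push and grip.
It fails at once if the two halves touch (contact force between upper_half and lower_half above 0.3 N).
It fails at once if a figure is knocked over or shifted (distance of any of figure0, figure1, figure2 from where it was at the start of the episode above 0.015 m or angle between any of figure0, figure1, figure2's own z axis and vertical above 0.3 rad).
It fails at once if the other half or another bystander is moved (distance of any of other_half, cup, brush, brick, glaze_jar from where it was at the start of the episode above 0.02 m).
It also fails if it takes over 58 s, if anything falls off the work surface, if the arm or the gripper's body presses on something with over 40 N, if the wrist force passes 120 N, or if a joint passes its speed limit or range.

## Working session

There is one attempt and no reset: what is moved stays moved. The work goes in short steps, Python scripts to look and compute and a tool call to move; the robot and the scene stay as the last step left them, time stands still between calls to the robot, and variables do not carry over. Pictures are saved under pics/ and viewed, at most 10 in all, crops included, and the job is handed in when it is done.

Besides the shell and the picture viewer there is one more tool, called after "Call:" by a JSON object that holds its "fn" and its "kwargs". drive_tool: Moves the arm, as the interface text tells. Its arguments: {"type":"object","properties":{"series":{"type":"array"},"grip_force":{"type":"number"}},"required":["series"]}

```bash
mkdir -p pics; ls
python3 - <<'E'
from bench import telemetry, camera, get_calibration, r
import cv2
for n in("scene","top"):
    cv2.imwrite(f"pics/{n}0.png",camera(n)[:,:,::-1]); print(n,get_calibration(n))
s=telemetry.read_state(); print(s["ee_pos"],s["eef_rot"],s["width"],r.tips_ahead,s["time"])
E
```

```text
pics
scene {'fovy': 53.87000622921684, 'cx': 310.79618597996415, 'cy': 201.82396659170547, 'xyz': array([1.34418071, 0.20962686, 0.64625956]), 'rotation': array([0.28775417, 0.37210348, 0.68971473, 0.55048173])}
top {'fovy': 48.643439421586585, 'cx': 319.58461898470983, 'cy': 200.27984856032344, 'xyz': array([ 0.32724937, -0.00190415,  1.46213973]), 'rotation': array([-0.05413009,  0.04265142,  0.7107965 , -0.70001366])}
[0.24199319 0.5759122  0.24382307] [ 1.97562974e-01  9.80289989e-01 -6.32879227e-04 -9.42293840e-05] 0.08691881726193769 0.022 0.1
```

View pics/scene0.png

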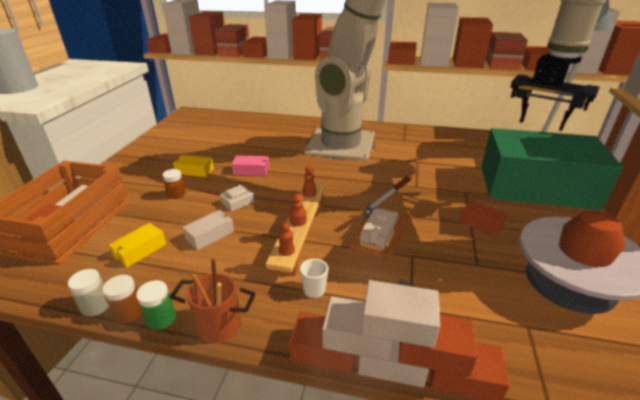

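View pics/top0.png

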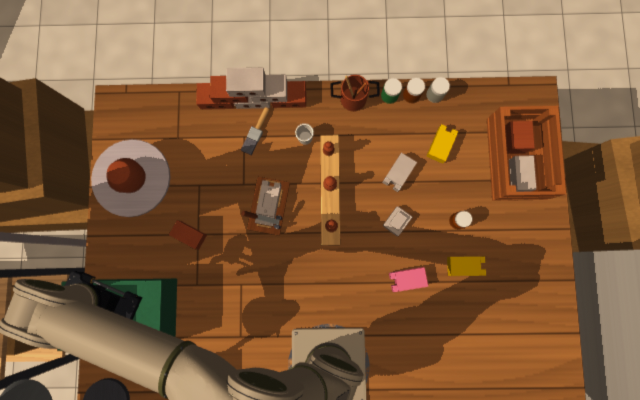

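Candidates in the top view: a white block at (401,172), a white block with a step at (398,220) (other_half), pink at (409,279), and yellow at (444,143) and (467,266). I choose the white one at (401,172) and check it in a close crop along with the cradle.

```bash
cat > h.py <<'E'
import numpy as np, cv2
from scipy.spatial.transform import Rotation as R
from bench import telemetry, camera, get_calibration, r
def cal(n):
    c=get_calibration(n); f=200/np.tan(np.radians(c["fovy"])/2)
    return c,f,R.from_quat(c["rotation"])
def proj(n,P):
    c,f,Q=cal(n); p=Q.inv().apply(np.atleast_2d(P)-c["xyz"])
    return np.c_[c["cx"]+f*p[:,0]/-p[:,2], c["cy"]+f*p[:,1]/p[:,2]]
def ray(n,uv):
    c,f,Q=cal(n); uv=np.atleast_2d(uv).astype(float)
    return c["xyz"],Q.apply(np.c_[(uv[:,0]-c["cx"])/f,-(uv[:,1]-c["cy"])/f,-np.ones(len(uv))])
def onz(n,uv,z):
    o,d=ray(n,uv); return o+d*((z-o[2])/d[:,2])[:,None]
E
python3 - <<'E'
from h import *
print([k for k in get_calibration("top")])
a=cv2.imread("pics/top0.png");s=cv2.imread("pics/scene0.png")
k=lambda im,x,y,w,h,z:cv2.resize(im[y:y+h,x:x+w],(w*z,h*z),interpolation=cv2.INTER_CUBIC)
A=np.hstack([k(a,235,165,66,75,6),k(a,370,145,66,100,6)[:450]])
B=np.hstack([k(s,350,195,66,65,6)[:, :396],k(s,180,180,80,70,5)[:350, :396].copy() if 0 else k(s,182,184,66,65,6)])
cv2.imwrite("pics/c1.png",A);cv2.imwrite("pics/c2.png",B)
print(proj("top",[[0,0,0],[0,0,.0],[0.242,0.576,0.245]]),proj("scene",[[0,0,0],[0.242,0.576,0.245]]))
print("upper",onz("top",[401,172],.04),onz("scene",[209,229],.02))
print("other",onz("top",[398,220],.05),onz("scene",[236,198],.025)); print("cradle",onz("top",[268,204],.048),onz("scene",[379,229],.04))
E
```

```text
['fovy', 'cx', 'cy', 'xyz', 'rotation']
[[328.3855037  365.36847946]
 [328.3855037  365.36847946]
 [115.1708223  295.90942937]] [[340.22683605 143.29190278]
 [542.81109496 116.74187733]]
upper [[ 0.61222787 -0.24712261  0.04      ]] [[ 0.61711551 -0.24116803  0.02      ]]
other [[ 0.45442053 -0.22974614  0.05      ]] [[ 0.47131312 -0.22492701  0.025     ]]
cradle [[0.51298462 0.18647857 0.048     ]] [[0.54971065 0.19024429 0.04      ]]
```

View pics/c1.png

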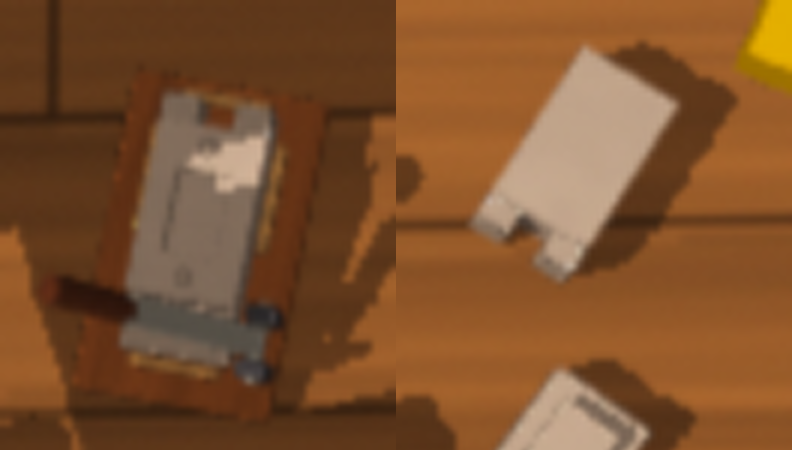

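View pics/c2.png

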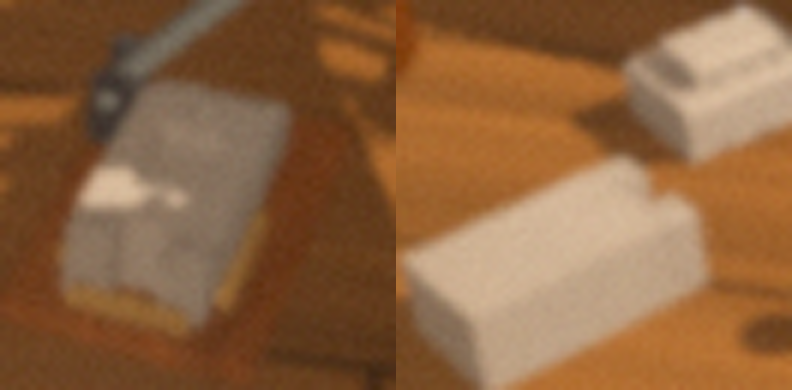

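The crops show the white block at (401,172) with its notch at the near-left end, and the other half has a step. The cradle's notch points along +x, and the raised bar leans to the left with a dark handle. Next I fit poses from the corners.

```bash
cat >> h.py <<'E'
from scipy.optimize import least_squares
def fit(obs,x0):
    """obs: list of (cam, local xyz m, uv); pose x,y,yaw"""
    def res(p):
        c,s=np.cos(p[2]),np.sin(p[2]); o=[]
        for n,l,uv in obs:
            w=[p[0]+c*l[0]-s*l[1],p[1]+s*l[0]+c*l[1],l[2]]
            o.append(proj(n,w)[0]-uv)
        return np.ravel(o)
    q=least_squares(res,x0,loss="soft_l1"); return q.x,res(q.x).reshape(-1,2)
E
python3 - <<'E'
from h import *
T=lambda x,y:np.array([(x-396)/6+370-.42,y/6+145-.42])
S=lambda x,y:np.array([(x-396)/6+182-.42,y/6+184-.42])
C=lambda x,y:np.array([x/6+235-.42,y/6+165-.42])
K=lambda x,y:np.array([x/6+350-.42,y/6+195-.42])
# upper: notch end +x toward near-left. far edge = -x
L=.055;W=.03;H=.04
top=[("top",(-L,-W,H),T(585,46)),("top",(-L,W,H),T(680,103)),("top",(L,W,0),T(565,283)),("top",(L,-W,0),T(472,228))]
sc=[("scene",(-L,-W,H),S(485,315)),("scene",(-L,W,H),S(405,258)),("scene",(L,-W,H),S(698,215)),("scene",(-L,-W,0),S(488,388)),("scene",(L,-W,0),S(708,275))]
for o in(top,sc,top+sc):
    p,e=fit(o,[.61,-.25,-2.2]);print("upper",p.round(4),e.round(1).tolist())
brd=[("top",(.07,.055,.012),C(140,68)),("top",(.07,-.055,.012),C(328,100)),("top",(-.11,-.055,.012),C(268,420)),("top",(-.11,.055,.012),C(75,385))]
low=[("top",(L,W,.048),C(165,92)),("top",(L,-W,.048),C(273,105)),("top",(-L,-W,.048),C(238,312)),("top",(-L,W,.048),C(123,297))]
for n,o in(("brd",brd),("low",low),("both",brd+low)):
    p,e=fit(o,[.51,.19,-.1]);print(n,p.round(4),e.round(1).tolist())
x,y,a=p
c,s=np.cos(a),np.sin(a)
W_=lambda l:[x+c*l[0]-s*l[1],y+s*l[0]+c*l[1],l[2]]
# overlay in scene for cradle & hinge & handle at angles
im=cv2.imread("pics/scene0.png"); big=cv2.resize(im[150:290,330:470],None,fx=4,fy=4,interpolation=cv2.INTER_CUBIC)
pts=[(L,W,.048),(L,-W,.048),(-L,-W,.048),(-L,W,.048),(.07,.055,.012),(.07,-.055,.012),(-.11,-.055,.012),(-.11,.055,.012),(-.07,-.045,.038)]
for l in pts: 
    u=proj("scene",W_(l))[0]; cv2.circle(big,tuple(int(v) for v in ((u+.5-[330,150])*4)),3,(0,255,0),1)
for an in(.6,.8,1.,1.2):
    l=(-.07,-.045+.13*np.cos(an),.038+.13*np.sin(an))
    print(an,proj("top",W_(l))[0],proj("scene",W_(l))[0])
    u=proj("scene",W_(l))[0];cv2.circle(big,tuple(int(v) for v in ((u+.5-[330,150])*4)),3,(255,255,0),1)
cv2.imwrite("pics/ov.png",big)
for k,(uv,h) in dict(f0=((331,226),.13),f1=((330,184),.13),f2=((328,147),.12)).items(): print(k,onz("top",uv,h))
print("plank",onz("top",[(321,136),(338,136),(340,244),(322,244)],.05))
E
```

```text
upper [ 0.6156 -0.2452 -3.715 ] [[-0.0, 0.0], [-0.0, -0.0], [0.0, 0.1], [0.0, -0.1]]
upper [ 0.6128 -0.2434 -3.7063] [[-1.4, 0.4], [-0.4, -0.6], [0.2, -1.8], [0.9, 0.6], [0.4, 0.3]]
upper [ 0.6142 -0.2439 -3.7097] [[-0.5, 0.5], [-0.5, 0.3], [-0.3, 0.5], [-0.3, 0.4], [-1.9, 0.7], [-0.9, -0.3], [-0.2, -1.5], [0.4, 1.0], [0.0, 0.6]]
brd [ 0.5343  0.1862 -0.1914] [[-0.5, -0.2], [0.5, 0.1], [0.3, 0.0], [-0.3, -0.0]]
low [ 0.5322  0.1868 -0.1752] [[-0.3, 0.2], [-0.1, 0.9], [-0.2, -0.3], [0.7, -0.7]]
both [ 0.5335  0.1866 -0.1866] [[-0.7, 0.1], [0.3, 0.3], [0.4, 0.2], [-0.3, 0.4], [0.0, -0.2], [0.1, 0.7], [-0.3, -0.6], [0.6, -1.3]]
0.6 [241.14402936 213.58770665] [412.30277854 192.57213582]
0.8 [245.27384143 213.8211926 ] [406.63009053 184.47447339]
1.0 [250.92686879 214.39668138] [399.28559326 177.29990997]
1.2 [257.88182012 215.29872796] [390.62693496 171.41343013]
f0 [[ 0.43224328 -0.01482904  0.13      ]]
f1 [[ 0.56070237 -0.01403998  0.13      ]]
f2 [[ 0.67939374 -0.00993125  0.12      ]]
plank [[ 0.73530183  0.0120343   0.05      ]
 [ 0.7342361  -0.04380973  0.05      ]
 [ 0.38086457 -0.04316925  0.05      ]
 [ 0.38170876  0.01399719  0.05      ]]
```

View pics/ov.png

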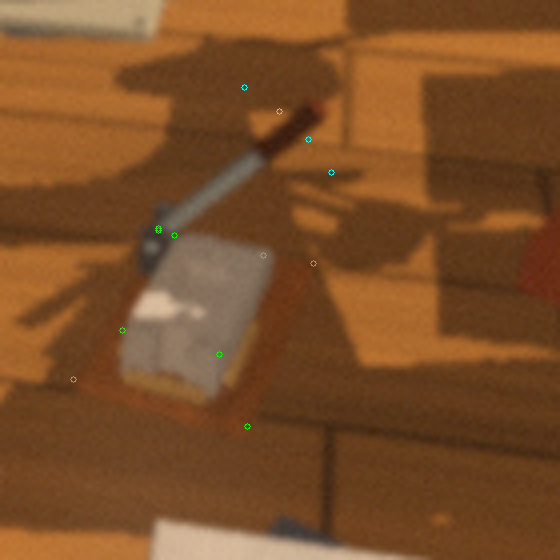

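```bash
cat >> h.py <<'E'
CR=np.array([.5335,.1866,-.186]); UP=np.array([.6145,-.2442,-3.711+2*np.pi])
def w(P,l):
    c,s=np.cos(P[2]),np.sin(P[2]); return np.array([P[0]+c*l[0]-s*l[1],P[1]+s*l[0]+c*l[1],l[2]])
def mv(pos,yaw):
    """units for tool-down TCP pos with tool-y at world angle yaw"""
    s=telemetry.read_state(); Q=R.from_quat(s["eef_rot"])
    y=[np.cos(yaw),np.sin(yaw),0]; z=[0,0,-1]; G=R.from_matrix(np.c_[np.cross(y,z),y,z])
    t=Q.inv().apply(np.array(pos)-s["ee_pos"])/.04
    print("t",round(s["time"],2),"turn",np.degrees((Q.inv()*G).as_rotvec()).round(2)/5,"shift",t.round(3),"w",round(s["width"],4),"F",s["ft_force"].round(1),"axes",Q.as_matrix().round(2).tolist())
E
python3 - <<'E'
from h import *
for an in(.75,.8,.85,.9,.95,1.):
    for rr in(.13,.15): 
        q=w(CR,(-.07,-.045+rr*np.cos(an),.038+rr*np.sin(an)));print(an,rr,q.round(3),proj("top",q)[0].round(1),proj("scene",q)[0].round(1))
q=w(CR,(-.07,-.045+.13*np.cos(.88),.038+.13*np.sin(.88)))
print(q); mv(q+[0,0,.09],CR[2]); print("brick",onz("top",[187,235],.045),"jar",onz("top",[463,219],.075))
E
```

```text
0.75 0.13 [0.474 0.249 0.127] [244.1 213.7] [408.2 186.4]
0.75 0.15 [0.477 0.263 0.14 ] [238.5 212.4] [414.8 182.9]
0.8 0.13 [0.473 0.244 0.131] [245.3 213.8] [406.6 184.5]
0.8 0.15 [0.476 0.258 0.146] [239.9 212.5] [413.  180.6]
0.85 0.13 [0.472 0.24  0.136] [246.6 213.9] [404.9 182.6]
0.85 0.15 [0.475 0.253 0.151] [241.3 212.7] [411.  178.4]
0.9 0.13 [0.471 0.235 0.14 ] [247.9 214.1] [403.1 180.7]
0.9 0.15 [0.474 0.247 0.155] [242.9 212.8] [408.9 176.3]
0.95 0.13 [0.47  0.23  0.144] [249.4 214.2] [401.2 179. ]
0.95 0.15 [0.473 0.241 0.16 ] [244.6 213. ] [406.7 174.2]
1.0 0.13 [0.469 0.224 0.147] [250.9 214.4] [399.3 177.3]
1.0 0.15 [0.471 0.235 0.164] [246.4 213.2] [404.4 172.2]
[0.47170319 0.23672221 0.13819605]
t 0.1 turn [-1.2000e-02  1.0000e-02  1.5574e+01] shift [-8.579 -5.593  0.398] w 0.0869 F [-0.   0.5  0.5] axes [[-0.92, 0.39, -0.0], [0.39, 0.92, -0.0], [-0.0, -0.0, -1.0]]
brick [[0.41712649 0.44766513 0.045     ]] jar [[ 0.45212312 -0.42859717  0.075     ]]
```

Call:
{"fn": "drive_tool", "kwargs": {"series": [0, 0, 15.57, -8.58, -5.59, 0.4, 1, 0, 0, 15.57, -8.58, -5.59, 0.4, 1, 0, 0, 15.57, -8.58, -5.59, 0.4, 1, 0, 0, 15.57, -8.58, -5.59, 0.4, 1, 0, 0, 15.57, -8.58, -5.59, 0.4, 1, 0, 0, 15.57, -8.58, -5.59, 0.4, 1, 0, 0, 15.57, -8.58, -5.59, 0.4, 1, 0, 0, 15.57, -8.58, -5.59, 0.4, 1, 0, 0, 15.57, -8.58, -5.59, 0.4, 1, 0, 0, 15.57, -8.58, -5.59, 0.4, 1]}}

```text
time: 0.93
ee_pos: [0.4731, 0.234, 0.2284]
eef_rot: [0.736, 0.676, -0.0, 0.0]
ft_force: [0.1, 0.9, 0.5]
width: 0.0871
grip_force: 0.0
```

Run:
```python
from h import *
q=w(CR,(-.07,-.045+.13*np.cos(.87),.038+.13*np.sin(.87)))
mv(q+[0,0,.09],CR[2]); print(telemetry.read_state()["ee_pos"])
```

```text
t 0.93 turn [0.002 0.004 1.158] shift [ 0.089 -0.037  0.026] w 0.0871 F [0.1 0.9 0.5] axes [[0.08, 1.0, 0.0], [1.0, -0.08, -0.0], [-0.0, 0.0, -1.0]]
[0.47305329 0.23403325 0.22839647]
```

Call:
{"fn": "drive_tool", "kwargs": {"series": [0, 0, 1.16, 0.09, -0.04, 0, 1, 0, 0, 1.16, 0.09, -0.04, 0.8, 1, 0, 0, 1.16, 0.09, -0.04, 1.5, 1, 0, 0, 1.16, 0.09, -0.04, 2.0, 1, 0, 0, 1.16, 0.09, -0.04, 2.2, 1, 0, 0, 1.16, 0.09, -0.04, 2.2, 1]}}

```text
time: 1.43
ee_pos: [0.4695, 0.2402, 0.1387]
eef_rot: [0.767, 0.641, -0.002, -0.0]
ft_force: [-0.2, 0.1, -0.9]
width: 0.0869
grip_force: 0.0
```

Run:
```python
from h import *
print(telemetry.read_state()["ee_pos"])
s=camera("scene")[:,:,::-1];t=camera("top")[:,:,::-1]
k=lambda im,x,y:cv2.resize(im[y:y+90,x:x+80],(400,450),interpolation=cv2.INTER_CUBIC)
cv2.imwrite("pics/g1.png",np.hstack([k(s,360,130),k(t,210,170)]))
```

```text
[0.46947568 0.24021008 0.13869589]
```

View pics/g1.png

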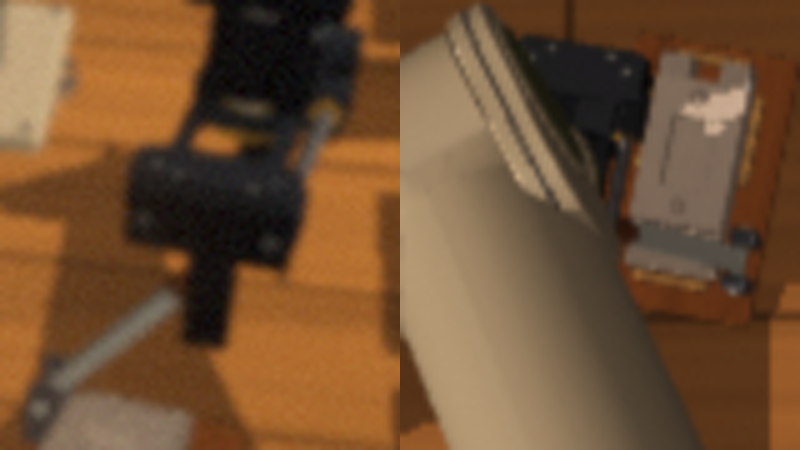

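The scene view shows the fingers around the handle, with the near finger at about (401,190) full-picture and the bar running in behind it. I close with moderate force.

Call:
{"fn": "drive_tool", "kwargs": {"series": [0, 0, 0, 0, 0, 0, -0.8, 0, 0, 0, 0, 0, 0, -0.8, 0, 0, 0, 0, 0, 0, -0.8, 0, 0, 0, 0, 0, 0, -0.8, 0, 0, 0, 0, 0, 0, -0.8, 0, 0, 0, 0, 0, 0, -0.8, 0, 0, 0, 0, 0, 0, -0.8, 0, 0, 0, 0, 0, 0, -0.8], "grip_force": 15}}

```text
time: 2.2
ee_pos: [0.4706, 0.2409, 0.1406]
eef_rot: [0.767, 0.641, 0.0, -0.0]
ft_force: [-0.4, -0.5, -0.7]
width: 0.0416
grip_force: 0.0
```

Run:
```python
from h import *
s=telemetry.read_state();p=s["ee_pos"]
hg=w(CR,(-.07,-.045,.038)); d=w(CR,(0,1,0))[:2]-CR[:2]
y=(p[:2]-hg[:2])@d; z=p[2]-.003-hg[2]; a=np.arctan2(z,y); rr=np.hypot(y,z); print(a,rr)
mv(p,CR[2])
for k in np.linspace(a,-.03,8):
    print(round(k,2)); mv(p+np.r_[d*(rr*np.cos(k)-y),rr*np.sin(k)-z],CR[2])
```

```text
0.8542958135800924 0.13201580698289964
t 2.2 turn [ 0.    -0.002  0.09 ] shift [0. 0. 0.] w 0.0416 F [-0.4 -0.5 -0.7] axes [[0.18, 0.98, 0.0], [0.98, -0.18, 0.0], [0.0, 0.0, -1.0]]
0.85
t 2.2 turn [ 0.    -0.002  0.09 ] shift [0. 0. 0.] w 0.0416 F [-0.4 -0.5 -0.7] axes [[0.18, 0.98, 0.0], [0.98, -0.18, 0.0], [0.0, 0.0, -1.0]]
0.73
t 2.2 turn [ 0.    -0.002  0.09 ] shift [0.296 0.002 0.293] w 0.0416 F [-0.4 -0.5 -0.7] axes [[0.18, 0.98, 0.0], [0.98, -0.18, 0.0], [0.0, 0.0, -1.0]]
0.6
t 2.2 turn [ 0.    -0.002  0.09 ] shift [0.553 0.004 0.621] w 0.0416 F [-0.4 -0.5 -0.7] axes [[0.18, 0.98, 0.0], [0.98, -0.18, 0.0], [0.0, 0.0, -1.0]]
0.48
t 2.2 turn [ 0.    -0.002  0.09 ] shift [0.767 0.006 0.979] w 0.0416 F [-0.4 -0.5 -0.7] axes [[0.18, 0.98, 0.0], [0.98, -0.18, 0.0], [0.0, 0.0, -1.0]]
0.35
t 2.2 turn [ 0.    -0.002  0.09 ] shift [0.934 0.007 1.36 ] w 0.0416 F [-0.4 -0.5 -0.7] axes [[0.18, 0.98, 0.0], [0.98, -0.18, 0.0], [0.0, 0.0, -1.0]]
0.22
t 2.2 turn [ 0.    -0.002  0.09 ] shift [1.051 0.008 1.76 ] w 0.0416 F [-0.4 -0.5 -0.7] axes [[0.18, 0.98, 0.0], [0.98, -0.18, 0.0], [0.0, 0.0, -1.0]]
0.1
t 2.2 turn [ 0.    -0.002  0.09 ] shift [1.117 0.009 2.172] w 0.0416 F [-0.4 -0.5 -0.7] axes [[0.18, 0.98, 0.0], [0.98, -0.18, 0.0], [0.0, 0.0, -1.0]]
-0.03
t 2.2 turn [ 0.    -0.002  0.09 ] shift [1.131 0.009 2.588] w 0.0416 F [-0.4 -0.5 -0.7] axes [[0.18, 0.98, 0.0], [0.98, -0.18, 0.0], [0.0, 0.0, -1.0]]
```

Still closing (slow fingers, about 65 mm/s).

Call:
{"fn": "drive_tool", "kwargs": {"series": [0, 0, 0, 0, 0, 0, -0.9, 0, 0, 0, 0, 0, 0, -0.9, 0, 0, 0, 0, 0, 0, -0.9, 0, 0, 0, 0, 0, 0, -0.9, 0, 0, 0, 0, 0, 0, -0.9, 0, 0, 0, 0, 0, 0, -0.9, 0, 0, 0, 0, 0, 0, -0.9, 0, 0, 0, 0, 0, 0, -0.9]}}

```text
time: 2.87
ee_pos: [0.4723, 0.2402, 0.1409]
eef_rot: [0.768, 0.641, 0.001, 0.001]
ft_force: [7.3, -1.8, -3.0]
width: 0.0152
grip_force: 14.9
```

Call:
{"fn": "drive_tool", "kwargs": {"series": [0, 0, 0, 0.15, 0, 0.14, -0.9, 0, 0, 0, 0.3, 0, 0.29, -0.9, 0, 0, 0, 0.43, 0, 0.45, -0.9, 0, 0, 0, 0.55, 0, 0.62, -0.9, 0, 0, 0, 0.67, 0, 0.8, -0.9, 0, 0, 0, 0.77, 0, 0.98, -0.9, 0, 0, 0, 0.86, 0, 1.17, -0.9, 0, 0, 0, 0.93, 0, 1.36, -0.9, 0, 0, 0, 1.0, 0, 1.56, -0.9, 0, 0, 0, 1.05, 0, 1.76, -0.9]}}

```text
time: 3.7
ee_pos: [0.481, 0.2835, 0.0711]
eef_rot: [0.767, 0.641, 0.003, 0.001]
ft_force: [10.1, 1.6, 3.6]
width: 0.0148
grip_force: 15.1
```

Call:
{"fn": "drive_tool", "kwargs": {"series": [0, 0, 0, 0.04, 0, 0.2, -0.9, 0, 0, 0, 0.06, 0, 0.4, -0.9, 0, 0, 0, 0.07, 0, 0.6, -0.9, 0, 0, 0, 0.08, 0, 0.75, -0.9, 0, 0, 0, 0.08, 0, 0.82, -0.9, 0, 0, 0, 0.08, 0, 0.88, -0.9, 0, 0, 0, 0.08, 0, 0.88, -0.9, 0, 0, 0, 0.08, 0, 0.88, -0.9]}}

```text
time: 4.37
ee_pos: [0.4816, 0.2868, 0.0364]
eef_rot: [0.767, 0.641, 0.003, 0.001]
ft_force: [9.2, 2.6, 4.4]
width: 0.0149
grip_force: 14.7
```

Run:
```python
from h import *
s=camera("scene")[:,:,::-1]; st=telemetry.read_state(); print(st["ee_pos"],st["ft_force"],st["width"],w(CR,(-.07,.085,.038)))
cv2.imwrite("pics/g2.png",cv2.resize(s[150:270,340:480],(700,600),interpolation=cv2.INTER_CUBIC))
```

```text
[0.48168784 0.28676538 0.03644239] [8.07410348 2.20076264 3.09360577] 0.014818859434373782 [0.48042637 0.28307896 0.038     ]
```

View pics/g2.png

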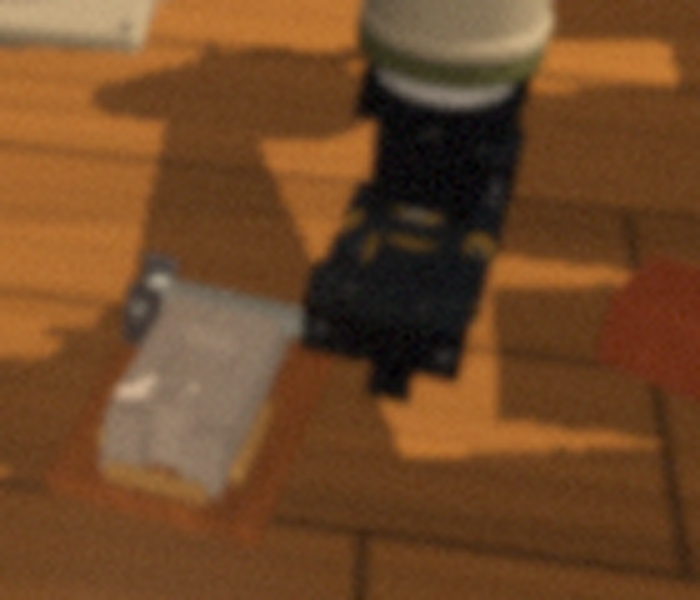

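The bar lies across the ledge behind the face, ending at the gripper. I press a little further to feel the stop.

Call:
{"fn": "drive_tool", "kwargs": {"series": [0, 0, 0, 0, 0, 0.05, -0.9, 0, 0, 0, 0, 0, 0.1, -0.9, 0, 0, 0, 0, 0, 0.1, -0.9, 0, 0, 0, 0, 0, 0.1, -0.9]}}

```text
time: 4.75
ee_pos: [0.4818, 0.2869, 0.0332]
eef_rot: [0.767, 0.641, 0.004, 0.001]
ft_force: [6.3, 0.8, 13.2]
width: 0.0142
grip_force: 14.1
```

Call:
{"fn": "drive_tool", "kwargs": {"series": [0, 0, 0, 0, 0, 0, 0.2, 0, 0, 0, 0, 0, 0, 0.2, 0, 0, 0, 0, 0, 0, 0.2, 0, 0, 0, 0, 0, 0, 0.2, 0, 0, 0, 0, 0, 0, 0.2, 0, 0, 0, 0, 0, -1.5, 0.2, 0, 0, 0, 0, 0, -3, 0.2, 0, 0, 0, 0, 0, -4.5, 1, 0, 0, 0, 0, 0, -6, 1, 0, 0, 0, 0, 0, -6, 1]}}

```text
time: 5.58
ee_pos: [0.478, 0.2849, 0.2412]
eef_rot: [0.767, 0.641, -0.0, -0.0]
ft_force: [1.0, 1.2, 0.0]
width: 0.0649
grip_force: 0.0
```

Run:
```python
from h import *
im=camera("top")[:,:,::-1]; s=camera("scene")[:,:,::-1]
cv2.imwrite("pics/t2.png",im);cv2.imwrite("pics/s2.png",s)
k=lambda im,x,y:cv2.resize(im[y:y+75,x:x+66],(396,450),interpolation=cv2.INTER_CUBIC)
cv2.imwrite("pics/c3.png",np.hstack([k(im,235,165),k(s,350,180)]))
print(UP); mv([UP[0],UP[1],.25],UP[2]+np.pi/2)
```

```text
[ 0.6145     -0.2442      2.57218531]
t 5.68 turn [-0.044 -0.138 22.48 ] shift [-12.472   5.643  -0.156] w 0.0726 F [ 0.2 -0.9 -0.1] axes [[0.18, 0.98, 0.01], [0.98, -0.18, 0.01], [0.01, 0.01, -1.0]]
```

View pics/c3.png

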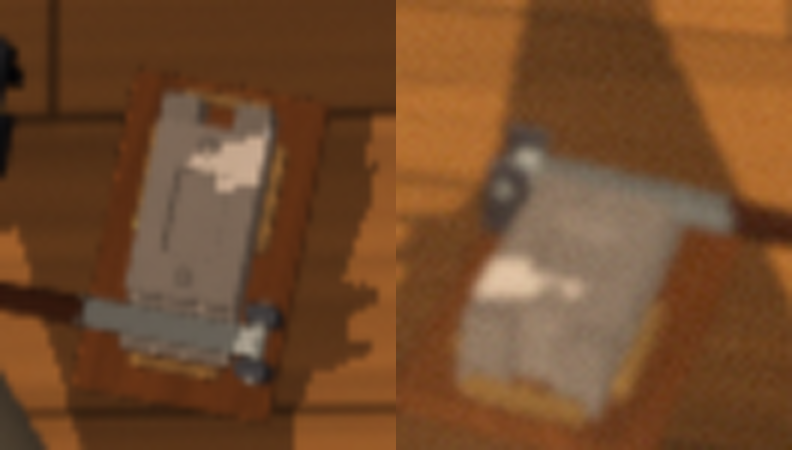

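The bar is flat down in both views, and the pins now show in the crop at (208,146) and (182,278). I go over to the upper half, high.

Call:
{"fn": "drive_tool", "kwargs": {"series": [0, 0, 22.48, -12.47, 5.64, -0.16, 1, 0, 0, 22.48, -12.47, 5.64, -0.16, 1, 0, 0, 22.48, -12.47, 5.64, -0.16, 1, 0, 0, 22.48, -12.47, 5.64, -0.16, 1, 0, 0, 22.48, -12.47, 5.64, -0.16, 1, 0, 0, 22.48, -12.47, 5.64, -0.16, 1, 0, 0, 22.48, -12.47, 5.64, -0.16, 1, 0, 0, 22.48, -12.47, 5.64, -0.16, 1, 0, 0, 22.48, -12.47, 5.64, -0.16, 1, 0, 0, 22.48, -12.47, 5.64, -0.16, 1]}}

```text
time: 6.52
ee_pos: [0.5803, -0.1204, 0.2441]
eef_rot: [0.998, 0.068, 0.0, -0.0]
ft_force: [1.3, 0.7, -0.7]
width: 0.087
grip_force: 0.0
```

Run:
```python
from h import *
C=lambda x,y:np.array([x/6+235-.42,y/6+165-.42])
L=.055;W=.03
low=[("top",(L,W,.048),C(165,92)),("top",(L,-W,.048),C(273,105)),("top",(-L,-W,.048),C(240,303)),("top",(-L,W,.048),C(127,291)),("top",(.029,0,.052),C(208,146)),("top",(-.043,0,.052),C(182,278))]
brd=[("top",(.07,.055,.012),C(140,68)),("top",(.07,-.055,.012),C(328,100)),("top",(-.11,-.055,.012),C(268,420)),("top",(-.11,.055,.012),C(75,385))]
for o in(low,low[4:],low+brd):
    p,e=fit(o,CR);print(p.round(4),e.round(1).tolist())
mv([UP[0],UP[1],.25],UP[2]+np.pi/2)
```

```text
[ 0.5338  0.1866 -0.1686] [[-0.3, -0.2], [-0.2, 0.4], [-0.3, 0.7], [0.2, -0.1], [0.1, -0.2], [0.6, -0.4]]
[ 0.5328  0.1876 -0.1918] [[-0.0, 0.1], [0.0, -0.1]]
[ 0.534   0.1866 -0.184 ] [[-0.0, -0.4], [0.1, 0.5], [-0.6, 0.7], [-0.0, -0.4], [0.2, -0.3], [0.4, -0.5], [-0.8, 0.0], [0.2, 0.1], [0.5, 0.1], [-0.2, 0.3]]
t 6.52 turn [-6.000e-03 -0.000e+00  8.096e+00] shift [ 0.425  3.182 -0.149] w 0.087 F [ 1.3  0.7 -0.7] axes [[0.99, 0.14, 0.0], [0.14, -0.99, 0.0], [0.0, -0.0, -1.0]]
```

Call:
{"fn": "drive_tool", "kwargs": {"series": [0, 0, 8.1, 0.42, 3.18, -0.15, 1, 0, 0, 8.1, 0.42, 3.18, -0.15, 1, 0, 0, 8.1, 0.42, 3.18, -0.15, 1, 0, 0, 8.1, 0.42, 3.18, -0.15, 1, 0, 0, 8.1, 0.42, 3.18, -0.15, 1, 0, 0, 8.1, 0.42, 3.18, -0.15, 1, 0, 0, 8.1, 0.42, 3.18, -0.15, 1, 0, 0, 8.1, 0.42, 3.18, -0.15, 1, 0, 0, 8.1, 0.42, 3.18, -0.15, 1]}}

```text
time: 7.27
ee_pos: [0.615, -0.2418, 0.2499]
eef_rot: [0.961, -0.277, -0.0, -0.0]
ft_force: [-0.1, -0.9, 0.1]
width: 0.087
grip_force: 0.0
```

Run:
```python
from h import *
mv([UP[0],UP[1],.025],UP[2]+np.pi/2); print(telemetry.read_state()["joint_positions"])
```

```text
t 7.27 turn [-0.002  0.006  0.1  ] shift [0.024 0.058 5.623] w 0.087 F [-0.1 -0.9  0.1] axes [[0.85, -0.53, -0.0], [-0.53, -0.85, 0.0], [-0.0, -0.0, -1.0]]
[-0.27053112  0.51324059  0.84411624  1.38410098 -0.38103923  1.41172203
 -1.56324564]
```

Call:
{"fn": "drive_tool", "kwargs": {"series": [0, 0, 0.05, 0, 0, 0.8, 1, 0, 0, 0.05, 0, 0, 1.6, 1, 0, 0, 0.05, 0, 0, 2.4, 1, 0, 0, 0.05, 0, 0, 3.2, 1, 0, 0, 0.05, 0, 0, 4, 1, 0, 0, 0.05, 0, 0, 4.4, 1, 0, 0, 0.05, 0, 0, 4.4, 1, 0, 0, 0.05, 0, 0, 4.4, 1]}}

```text
time: 7.93
ee_pos: [0.6148, -0.242, 0.0741]
eef_rot: [0.96, -0.28, -0.0, -0.0]
ft_force: [-0.4, -0.0, 0.8]
width: 0.0869
grip_force: 0.0
```

Run:
```python
from h import *
mv([UP[0],UP[1],.028],UP[2]+np.pi/2)
s=camera("scene")[:,:,::-1];cv2.imwrite("pics/g3.png",cv2.resize(s[150:270,150:290],(700,600),interpolation=cv2.INTER_CUBIC))
mv([UP[0],UP[1],.028],UP[2]+np.pi/2)
```

```text
t 7.93 turn [0.002 0.012 0.028] shift [0.025 0.05  1.152] w 0.0869 F [-0.4 -0.   0.8] axes [[0.84, -0.54, -0.0], [-0.54, -0.84, 0.0], [-0.0, 0.0, -1.0]]
t 7.98 turn [-0.004 -0.014  0.022] shift [1.000e-03 5.100e-02 1.184e+00] w 0.0869 F [-0.6 -0.1 -0.3] axes [[0.84, -0.54, 0.0], [-0.54, -0.84, -0.0], [0.0, -0.0, -1.0]]
```

View pics/g3.png

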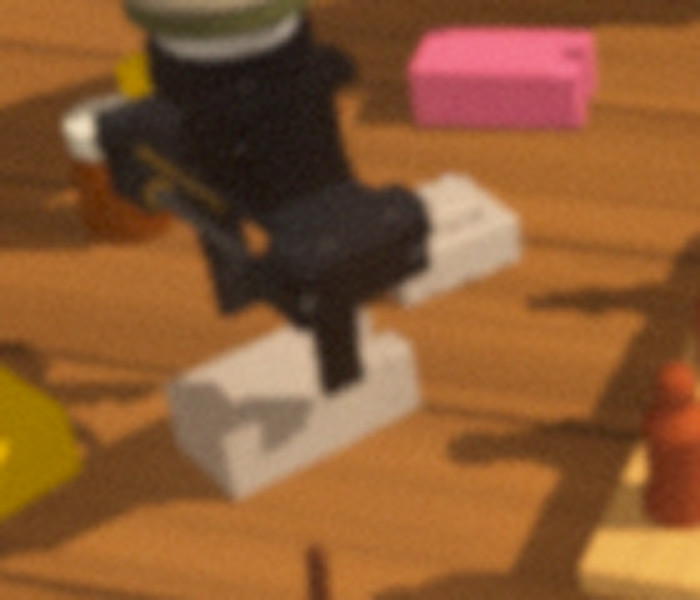

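Call:
{"fn": "drive_tool", "kwargs": {"series": [0, 0, 0.02, 0, 0.05, 0.4, 1, 0, 0, 0.02, 0, 0.05, 0.8, 1, 0, 0, 0.02, 0, 0.05, 1.16, 1, 0, 0, 0.02, 0, 0.05, 1.16, 1, 0, 0, 0.02, 0, 0.05, 1.16, 0.2, 0, 0, 0.02, 0, 0.05, 1.16, 0.2, 0, 0, 0.02, 0, 0.05, 1.16, 0.2, 0, 0, 0.02, 0, 0.05, 1.16, 0.2, 0, 0, 0.02, 0, 0.05, 1.16, 0.2, 0, 0, 0.02, 0, 0.05, 1.16, 0.2], "grip_force": 25}}

```text
time: 8.82
ee_pos: [0.6143, -0.2439, 0.0284]
eef_rot: [0.96, -0.281, 0.0, -0.0]
ft_force: [-0.4, 0.8, 3.7]
width: 0.0599
grip_force: 24.9
```

Call:
{"fn": "drive_tool", "kwargs": {"series": [0, 0, 0, 0, 0, 0, 0.2, 0, 0, 0, 0, 0, 0, 0.2, 0, 0, 0, 0, 0, 0, 0.2]}}

```text
time: 9.07
ee_pos: [0.6143, -0.2439, 0.0284]
eef_rot: [0.96, -0.281, 0.0, -0.0]
ft_force: [-0.9, 1.8, 5.4]
width: 0.0601
grip_force: 24.9
```

Call:
{"fn": "drive_tool", "kwargs": {"series": [0, 0, 0, 0, 0, -0.3, 0.2, 0, 0, 0, 0, 0, -0.8, 0.2, 0, 0, 0, 0, 0, -1.5, 0.2, 0, 0, 0, 0, 0, -2.2, 0.2, 0, 0, 0, 0, 0, -2.9, 0.2, 0, 0, 0, 0, 0, -3.6, 0.2, 0, 0, 0, 0, 0, -4.3, 0.2, 0, 0, 0, 0, 0, -4.9, 0.2, 0, 0, 0, 0, 0, -5.1, 0.2, 0, 0, 0, 0, 0, -5.1, 0.2]}}

```text
time: 9.9
ee_pos: [0.6143, -0.2445, 0.2338]
eef_rot: [0.96, -0.281, 0.002, -0.0]
ft_force: [0.2, -0.9, -3.9]
width: 0.0599
grip_force: 24.9
```

Run:
```python
from h import *
s=telemetry.read_state();print(s["ee_pos"],s["width"],s["grip_force"],s["ft_force"])
t=camera("top")[:,:,::-1];cv2.imwrite("pics/t3.png",t)
mv([.63,-.1,.235],UP[2]+np.pi/2+np.radians(100)); mv([.534,.1867,.235],UP[2]+np.pi/2+np.radians(202))
```

```text
[ 0.6143485  -0.24448754  0.23376254] 0.05989291072422161 24.924575840122998 [ 0.20954988 -0.87832967 -3.91598997]
t 9.95 turn [ 0.0000e+00 -4.0000e-03 -2.0014e+01] shift [-1.603 -3.249 -0.084] w 0.0597 F [ 0.3 -0.3 -4.4] axes [[0.84, -0.54, 0.0], [-0.54, -0.84, 0.0], [0.0, -0.0, -1.0]]
t 9.95 turn [-4.0000e-03  4.0000e-03  3.1586e+01] shift [-7.494 -7.985 -0.084] w 0.0597 F [ 0.3 -0.3 -4.4] axes [[0.84, -0.54, 0.0], [-0.54, -0.84, 0.0], [0.0, -0.0, -1.0]]
```

Call:
{"fn": "drive_tool", "kwargs": {"series": [0, 0, -1.2, -0.2, -0.4, 0, 0.2, 0, 0, -2.4, -0.4, -0.8, 0, 0.2, 0, 0, -3.6, -0.6, -1.2, 0, 0.2, 0, 0, -4.8, -0.8, -1.6, 0, 0.2, 0, 0, -6, -1, -2, 0, 0.2, 0, 0, -7.2, -1.2, -2.4, 0, 0.2, 0, 0, -8.4, -1.4, -2.8, 0, 0.2, 0, 0, -9.6, -1.6, -3.2, 0, 0.2, 0, 0, -10.8, -1.6, -3.25, 0, 0.2, 0, 0, -12, -1.6, -3.25, 0, 0.2]}}

```text
time: 10.78
ee_pos: [0.6296, -0.0973, 0.2289]
eef_rot: [0.971, 0.24, -0.002, -0.001]
ft_force: [-0.3, -0.2, -2.8]
width: 0.0597
grip_force: 24.9
```

Run:
```python
from h import *
s=telemetry.read_state();print(s["ee_pos"],s["joint_positions"].round(2),s["grip_force"])
mv([.534,.1867,.235],UP[2]+np.pi/2+np.radians(202))
```

```text
[ 0.62961418 -0.09726926  0.22891445] [-0.38  0.41  0.62  1.47 -0.24  1.34 -0.83] 24.920839313417673
t 10.78 turn [-5.6000e-02 -2.4000e-02 -2.8314e+01] shift [ 1.197 -7.395 -0.136] w 0.0597 F [-0.3 -0.2 -2.8] axes [[0.88, 0.47, -0.0], [0.47, -0.88, 0.0], [-0.0, -0.0, -1.0]]
```

Call:
{"fn": "drive_tool", "kwargs": {"series": [0, 0, -1.2, 0.12, -0.74, -0.14, 0.2, 0, 0, -2.4, 0.24, -1.48, -0.14, 0.2, 0, 0, -3.6, 0.36, -2.22, -0.14, 0.2, 0, 0, -4.8, 0.48, -2.96, -0.14, 0.2, 0, 0, -6, 0.6, -3.7, -0.14, 0.2, 0, 0, -7.2, 0.72, -4.44, -0.14, 0.2, 0, 0, -8.4, 0.84, -5.18, -0.14, 0.2, 0, 0, -9.6, 0.96, -5.92, -0.14, 0.2, 0, 0, -10.8, 1.08, -6.66, -0.14, 0.2, 0, 0, -12, 1.2, -7.4, -0.14, 0.2]}}

```text
time: 11.62
ee_pos: [0.5352, 0.1863, 0.235]
eef_rot: [0.722, 0.692, -0.002, -0.001]
ft_force: [0.6, 0.2, -2.2]
width: 0.0599
grip_force: 24.9
```

Run:
```python
from h import *
s=telemetry.read_state();print(s["ee_pos"],s["joint_positions"].round(2),s["grip_force"])
mv([.534,.1867,.2],-.182+np.pi/2)
```

```text
[0.53522875 0.18625031 0.23496486] [-0.7   0.21  0.33  1.65 -0.07  1.3  -0.4 ] 24.919549603946507
t 11.62 turn [-4.2000e-02 -1.2000e-02 -1.6386e+01] shift [ 0.011 -0.028  0.874] w 0.0599 F [ 0.6  0.2 -2.2] axes [[0.04, 1.0, -0.0], [1.0, -0.04, -0.0], [-0.0, -0.0, -1.0]]
```

Call:
{"fn": "drive_tool", "kwargs": {"series": [0, 0, -1.3, 0, 0, 0, 0.2, 0, 0, -2.6, 0, 0, 0, 0.2, 0, 0, -3.9, 0, 0, 0, 0.2, 0, 0, -5.2, 0, 0, 0, 0.2, 0, 0, -6.5, 0, 0, 0, 0.2, 0, 0, -7.8, 0, 0, 0, 0.2, 0, 0, -9.1, 0, 0, 0, 0.2, 0, 0, -10.4, 0, 0, 0, 0.2, 0, 0, -11.7, 0, 0, 0, 0.2, 0, 0, -13, 0, 0, 0, 0.2]}}

```text
time: 12.45
ee_pos: [0.5359, 0.1849, 0.2347]
eef_rot: [0.236, 0.972, -0.001, -0.002]
ft_force: [0.7, -0.6, -3.0]
width: 0.0597
grip_force: 24.9
```

Call:
{"fn": "drive_tool", "kwargs": {"series": [0, 0, -1.2, 0, 0, 0, 0.2, 0, 0, -2.4, 0, 0, 0, 0.2, 0, 0, -3.1, 0, 0, 0, 0.2, 0, 0, -3.1, 0, 0, 0, 0.2, 0, 0, -3.1, 0, 0, 0.3, 0.2, 0, 0, -3.1, 0, 0, 0.6, 0.2, 0, 0, -3.1, 0, 0, 0.85, 0.2, 0, 0, -3.1, 0, 0, 0.85, 0.2, 0, 0, -3.1, 0, 0, 0.85, 0.2]}}

```text
time: 13.2
ee_pos: [0.5364, 0.1849, 0.202]
eef_rot: [0.106, 0.994, -0.001, -0.001]
ft_force: [-0.8, -0.9, -2.6]
width: 0.0598
grip_force: 24.9
```

Run:
```python
from h import *
s=telemetry.read_state();print(s["ee_pos"],s["joint_positions"].round(2),s["grip_force"])
mv([.534,.1867,.13],-.182+np.pi/2)
```

```text
[0.53637385 0.18485902 0.20199924] [-0.58  0.23  0.2   1.68 -0.05  1.23  0.98] 24.92458777036518
t 13.2 turn [-0.016 -0.022 -0.358] shift [0.064 0.035 1.8  ] w 0.0598 F [-0.8 -0.9 -2.6] axes [[-0.98, 0.21, -0.0], [0.21, 0.98, -0.0], [0.0, -0.0, -1.0]]
```

Call:
{"fn": "drive_tool", "kwargs": {"series": [0, 0, -0.36, 0.06, 0.04, 0.3, 0.2, 0, 0, -0.36, 0.06, 0.04, 0.7, 0.2, 0, 0, -0.36, 0.06, 0.04, 1.1, 0.2, 0, 0, -0.36, 0.06, 0.04, 1.5, 0.2, 0, 0, -0.36, 0.06, 0.04, 1.9, 0.2, 0, 0, -0.36, 0.06, 0.04, 2.3, 0.2, 0, 0, -0.36, 0.06, 0.04, 2.3, 0.2, 0, 0, -0.36, 0.06, 0.04, 2.3, 0.2]}}

```text
time: 13.87
ee_pos: [0.5349, 0.1871, 0.1114]
eef_rot: [0.091, 0.996, -0.0, -0.0]
ft_force: [0.2, 0.1, -2.8]
width: 0.0599
grip_force: 24.9
```

Run:
```python
from h import *
mv([.534,.1867,.0884],-.182+np.pi/2)
s=camera("scene")[:,:,::-1];cv2.imwrite("pics/g4.png",cv2.resize(s[170:270,340:440],(600,600),interpolation=cv2.INTER_CUBIC)); print(telemetry.read_state()["ee_pos"])
```

```text
t 13.87 turn [-0.006 -0.008  0.006] shift [ 0.019 -0.014  0.575] w 0.0599 F [ 0.2  0.1 -2.8] axes [[-0.98, 0.18, -0.0], [0.18, 0.98, -0.0], [0.0, -0.0, -1.0]]
[0.53545833 0.18733042 0.11227215]
```

View pics/g4.png

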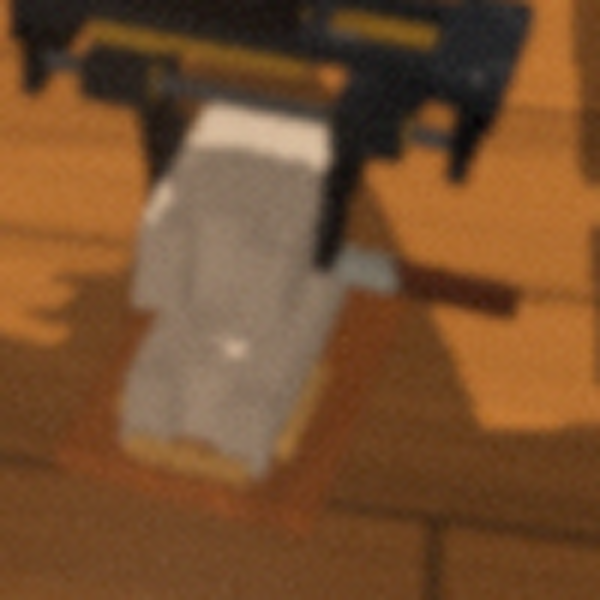

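The scene view shows the upper half level above the lower half, with its notch facing the camera over the lower notch. Its front-left bottom corner is at crop (133,303), and the bar is down. I check this numerically against the projected corners.

Run:
```python
from h import *
C=np.array([.534,.1867,-.182]); p=telemetry.read_state()["ee_pos"]; U=np.array([p[0],p[1],-.182]); b=p[2]-.0284
k=lambda P,l:((proj("scene",w(P,l))[0]+.5-[340,170])*6).round(0)
L=.055;W=.03
for n,P,z in(("U bot",U,b),("U top",U,b+.04),("L face",C,.048),("L under",C,.012)):
    print(n,[k(P,(x,y,z)).tolist() for x,y in((L,-W),(L,W),(-L,W),(-L,-W))])
print("clamp end",k(C,(-.07,.105,.038)))
```

```text
U bot [[131.0, 308.0], [279.0, 343.0], [346.0, 197.0], [208.0, 168.0]]
U top [[137.0, 225.0], [289.0, 259.0], [356.0, 117.0], [216.0, 89.0]]
L face [[125.0, 376.0], [269.0, 413.0], [335.0, 264.0], [201.0, 234.0]]
L under [[120.0, 445.0], [261.0, 481.0], [327.0, 330.0], [195.0, 299.0]]
clamp end [514. 303.]
```

The corners agree within about 1–2 mm. I lower slowly to a 12–13 mm gap.

Call:
{"fn": "drive_tool", "kwargs": {"series": [0, 0, 0, 0.03, -0.02, 0.1, 0.2, 0, 0, 0, 0.03, -0.02, 0.2, 0.2, 0, 0, 0, 0.03, -0.02, 0.3, 0.2, 0, 0, 0, 0.03, -0.02, 0.4, 0.2, 0, 0, 0, 0.03, -0.02, 0.5, 0.2, 0, 0, 0, 0.03, -0.02, 0.56, 0.2, 0, 0, 0, 0.03, -0.02, 0.56, 0.2, 0, 0, 0, 0.03, -0.02, 0.56, 0.2, 0, 0, 0, 0.03, -0.02, 0.56, 0.2, 0, 0, 0, 0.03, -0.02, 0.56, 0.2]}}

```text
time: 14.75
ee_pos: [0.5338, 0.1867, 0.0892]
eef_rot: [0.09, 0.996, 0.0, 0.0]
ft_force: [-0.8, 0.8, -3.8]
width: 0.0597
grip_force: 24.9
```

Run:
```python
from h import *
s0=camera("scene");t=camera("top");mv([.534,.1867,.09],-.182+np.pi/2)
st=telemetry.read_state();print(st["ee_pos"],st["joint_vel"].round(3),st["grip_force"])
# upper half outline in top view: bright plaster-grey mask near its expected place
C=[st["ee_pos"][0],st["ee_pos"][1],-.182]; L,W=.055,.03
for n,im in(("top",t),("scene",s0)):
    P=np.array([proj(n,w(C,(x,y,.1016)))[0] for x in(-L,L) for y in(-W,W)]); print(n,P.round(1).tolist())
    hsv=cv2.cvtColor(im,cv2.COLOR_RGB2HSV); m=cv2.inRange(hsv,(0,0,70),(40,85,255)); roi=np.zeros_like(m); c=P.mean(0).astype(int); cv2.rectangle(roi,tuple(map(int,c-32)),tuple(map(int,c+32)),255,-1)
    m=cv2.morphologyEx(m&roi,cv2.MORPH_OPEN,np.ones((3,3)))
    k=max(cv2.findContours(m,0,2)[0],key=cv2.contourArea);print(cv2.approxPolyDP(k,2.5,True)[:,0].tolist())
```

```text
t 14.85 turn [0.004 0.004 0.01 ] shift [-0.005  0.003 -0.022] w 0.0603 F [-0.7  1.4 -2.3] axes [[-0.98, 0.18, 0.0], [0.18, 0.98, 0.0], [-0.0, 0.0, -1.0]]
[0.53380179 0.18662577 0.08913326] [-0.001 -0.002  0.001  0.001 -0.    -0.001 -0.   ] 24.92447503376752
top [[271.9, 214.1], [252.9, 210.9], [278.3, 179.6], [259.5, 176.5]]Traceback (most recent call last):
  File "<stdin>", line 10, in <module>
ValueError: max() iterable argument is empty
```

Still, gripped, with the weight fully carried and a gap of about 12.8 mm. Handing in.

```bash
python3 -c "
from bench import r
print(r.close_job())"
```

```text
the job is handed in; nothing more can be done
None
```

I handed the job in at about 15 s: the bar is down on its stop, and the upper half is held level about 13 mm above the lower half, notch over notch (1–2 mm off by the last view, 23 mm higher up; final pose checked by telemetry only); no verdict was returned.

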